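Clip the orange cover onto the fuse box and hold it down

TASK

Pick up the orange clip-on cover, turn it to match the open fuse box on the wooden board and press it down until both clips snap over their catches; then keep pressing so that the springy seal stays squashed and the cover sits right down on the rim, and finish while still holding it pressed down. The cover is brittle: grip it lightly (at most 50 N) and never press it with more than 60 N. Leave the other things on the bench where they are.

Things in the scene. Friction and masses are not known exactly. Their poses are not given: they have to be found in the camera images.
- fuse_box: Fixed black open-topped fuse box on a wooden board. Origin: centre of the board's underside, on the bench; z up. Board 250 x 160 x 18 mm, long along x. The housing stands in its middle, 100 mm along x by 72 mm along y, rim 60 mm above the origin; coloured fuses inside. The cover belongs on it with x along x, origins in line; both ways round (half a turn apart) fit.
- box_rim (a point): Middle of the fuse box's rim, 60 mm above its origin. On the way down the cover's origin, in mm above the fuse box's origin, is at: 54 when the lips pass the rim, 51 when the clips touch the catches, 45 at the snap, 42 when the plate meets the seal, 38.5 to 39 if let go after the snap, 36 when pressed right down on the rim.
- catch (a point): Centre of the grey sprung catch bar (30 mm along y, radius 4 mm) at the +x end of the fuse box, 52 mm from the middle and 49 mm above its origin; another one at the -x end. Both yield inwards and spring back out once the clips are past. Pressing the cover over them takes 10 to 20 N, then the force suddenly drops.
- cover: Loose orange clip-on cover, 70 to 130 g, right way up on the bench on its clip feet. Origin: centre of the underside, level with the clip feet; z up. Plate 124 mm (x) by 88 mm (y), 24 to 28 mm above the origin. Grip rib on top, a clip leg at each x end, and a lip down each long side (inner faces 80 mm apart, bottom edge 6.5 mm above the origin) that passes outside the housing with 4 mm to spare per side.
- rib_top (a point): Middle of the top of the cover's grip rib, 54 mm above the cover's origin. The rib is 60 mm long along the cover's x, 14 mm wide along its y and 26 mm high, standing on the plate: pinch it across its 14 mm width from above.
- clip (a point): Middle of the inner ridge (32 mm along y, radius 4 mm) of the clip leg at the cover's +x end, 57 mm from the middle and 4 mm above the cover's origin; another one at the -x end. The ridge ends up below the catch.
- seal (a joint): Black springy rubber seal just inside the fuse box's rim, standing 6 mm proud of it. Value: how far it is squashed down, m; 0 free, about 0.003 with the cover clipped on but not pressed, 0.006 with the cover pressed right down on the rim. 1.5 N per mm.
- relay: Bystander: black relay with a white stripe, 28 x 28 x 26 mm, standing on a corner of the fuse box's board. Origin under its centre.
- cap: Bystander: small grey relay cap, 44 x 36 x 24 mm, on the bench near the cover. Origin under its centre.
- screwdriver: Bystander: red-handled screwdriver lying on the bench. Origin under its middle.
- spanner: Bystander: steel spanner lying at the back of the bench. Origin under its middle.
- grease: Bystander: jar, 64 mm wide and 75 mm high, blue cap. Origin under its centre.
- spray: Bystander: can, 56 mm wide and 150 mm high. Origin under its centre.
- carton: Bystander: cardboard carton, 90 x 60 x 45 mm. Origin under its centre.
There are look-alikes about, which are no part of the job. There is more than one size of the cover; the one meant has the size given above.

How it is judged:
On the way, in this order (a step that is already met when the one before it is completed fails the run):
1. the cover has been lifted clear of the bench, held by the fingers (height (world z) of cover above 0.03 m and contact force between the fingers and cover above 2 N and contact force between cover and fuse_box below 0.5 N), for 0.2 s.
2. the cover has snapped on over both catches, square on the fuse box (horizontal distance between cover and fuse_box below 0.005 m and angle between the x axis of cover and the x axis of fuse_box, either way round below 0.08 rad and angle between the z axis of cover and the z axis of fuse_box, either way round below 0.06 rad and z of cover in the frame of fuse_box below 0.0415 m), for 0.2 s.
At the end, for the whole second after the job is handed in: the cover is on the fuse box square (within 5 mm and 0.08 rad), snapped on and still pressed down by the fingers (over 3 N): its origin at most 37.5 mm above the fuse box's origin (right down is 36 mm) and the seal squashed by over 4.5 mm, at rest, through the last second (horizontal distance between cover and fuse_box below 0.005 m and angle between the x axis of cover and the x axis of fuse_box, either way round below 0.08 rad and angle between the z axis of cover and the z axis of fuse_box, either way round below 0.06 rad and z of cover in the frame of fuse_box below 0.0375 m and value of joint seal above 0.0045 m and linear speed of cover below 0.02 m/s and contact force between the fingers and cover above 3 N); the arm keeps its last pose, push and grip.
It fails at once if the cover is pressed against the fuse box with more than 60 N (contact force between cover and fuse_box above 60 N).
It fails at once if the cover is gripped too hard: over 130 N in all, both fingers and push together (contact force between the fingers and cover above 130 N).
It fails at once if a bystander is moved by over 30 mm (distance of any of relay, cap, screwdriver, spanner, grease, spray, carton from where it was at the start of the episode above 0.03 m).
It also fails if it takes over 58 s, if anything falls off the work surface, if the arm or the gripper's body presses on something with over 40 N, if the wrist force passes 120 N, or if a joint passes its speed limit or range.

ROBOT

A 6-joint arm with a two-finger parallel gripper is mounted at the origin on the work surface. World frame = base frame: x ahead of the robot, y to its left, z up, the work surface at z = 0. Lengths are in m, angles in rad, forces in N, time in s.
With the tool pointing down it reaches from about 0.325 to 0.775 m from the base axis. Payload 5.5 kg.
Tool frame: the origin (TCP) lies at the very end of the fingers, on their centre line; the grasp point (between the pads) lies 19 mm behind it; z points along the fingers, y is the line along which they close (so a half turn about z gives the same grasp; the last joint's range is limited). The gripper opens to 88 mm and grips with 3 to 60 N. Pads are 20 mm wide; open, the fingers measure 115 mm over their backs; the gripper's body (75 mm by 178 mm) begins 61 mm behind the grasp point.
Start: joints at [1.286, 0.091, 1.231, -0, 1.82, -0.057], TCP at [0.136, 0.585, 0.223] pointing down, gripper open.
Joint ranges: [-2.87, 2.87], [-0.86, 2.18], [0.17, 2.46], [-1.51, 4.65], [0.06, 2.69], [-2.65, 2.65]. Speed limits (rad/s): [2.57, 2.57, 3.01, 3.14, 3.14, 3.14].

INTERFACE

Orientations are given as a unit quaternion [x, y, z, w].
In Python, from workcell import bot gives the robot as it stands.
- The arm moves only by the shell command python3 -m inch 'ROWS' [FORCE]. ROWS is JSON, a list of rows, each a list of 5 numbers: the shift along the tool's x, y, z in mm, then the turn about the tool's z in degrees, then the opening, from -1 (shut) to 1 (fully open). A call has 1 to 5 rows; each row shifts and turns the commanded pose from where the row before left it, along the tool's axes as they then stand; what a row does not reach is not made up. A row lasts 1/8 s, in which the tool goes at most 62.5 mm and 10.7 degrees, less where a joint would pass 70% of its speed; a pose out of reach is approached as far as the arm can. A call with a gripper value outside its range is refused whole. The fingers move at their own pace and stop on an object; FORCE is the grip in N (left out, the last holds). Time passes only in rows, so rows that do not move let the fingers close. It gives the time, the measured TCP pose, the force, the opening and the grip force at its end, in the units of the state.
- bot.state(): the state, without advancing time (a new reading comes with each control period).
- bot.capture(name): name is "scene" or "top" or "wrist"; returns a dict with "pixels" (480x640x3 uint8, red, green, blue), "z_map" (480x640 float32, m along the optical axis (not along the pixel's ray), 0 where there is no reading), "camera_matrix" (3x3 intrinsics, pixels), "k1" (the pictures are not rectified: a ray, as slopes to the right and down, at radius r is drawn at 1 + k1 r^2 times it, then the intrinsics apply), "R" (3x3) and "t" (3): a world point X has camera coordinates R X + t; the wrist camera has in their place "mount" (4x4, takes a point from camera to tool coordinates, whose origin is the TCP and whose axes are the flange's). Camera axes: x right, y down, z forward; pixel columns grow to the right and rows downward; lengths in m; the calibration is good to about 2 mm. A picture is of the moment at which its call begins: read the wrist's pose just before it.
- bot.hand_in(): hands the job in; it is judged then, once.
Trained networks look in the newest picture that a camera, given by its name, has taken for a name from the list of things; names that differ only in an ending like _2 or _b are one class to them, and where a whole thing is asked for, a point or a joint stands for the part that bears it (a point fixed in the world has none). Each returns a list of dicts, best first, with "p" (0 to 1); they miss things now and then, are a little off and sometimes report something else, mostly with a low value. They report only what shows in the picture. A call takes as long as a camera call. They do not tell look-alikes from the thing itself.
- bot.find_in(query, camera): "position" ([column, row] in pixels, amid what is visible of it).
- bot.place_of(query, camera): "position" ([column, row] in pixels: a listed point, or the origin of a listed thing).
The state is a dict: "t": time; "joint_positions": joint angles; "qd": joint speeds; "tau": joint torques, N m; "tcp_pos": TCP position; "orientation": TCP orientation; "ft_force": force on the tool from outside, world axes, zero at the start; "torque": the same for the moment, N m; "grip_width": finger opening in m; "grasp_force": force on a finger pad.
Only numpy, scipy, OpenCV 4.12 (cv2) and the standard library are available. Lean on these libraries where they do the work, as an engineer would, in place of code of your own. Each camera call takes 0.05 s, during which the arm holds its last target. There are 200 camera calls.

## Working session

There is one attempt and no reset: what is moved stays moved. The work goes in short steps, Python scripts to look and compute and a shell command to move; the robot and the scene stay as the last step left them, time stands still between calls to the robot, and variables do not carry over. Pictures are saved under pics/ and viewed, at most 10 in all, crops included, and the job is handed in when it is done.

```bash
mkdir -p pics; cat > h.py <<'E'
import numpy as np, cv2
from scipy.spatial.transform import Rotation as Ro
from workcell import bot
def cap(name):
    s=bot.state(); c=bot.capture(name)
    if 'mount' in c:
        T=np.eye(4);T[:3,:3]=Ro.from_quat(s['orientation']).as_matrix();T[:3,3]=s['tcp_pos']
        M=T@np.array(c['mount']); c['Rw'],c['o']=M[:3,:3],M[:3,3]
    else:
        R=np.array(c['R']);c['Rw'],c['o']=R.T,-R.T@np.array(c['t'])
    return c
def ray(c,uv):
    K=np.array(c['camera_matrix'],float); k=c['k1']
    p=cv2.undistortPoints(np.array(uv,float).reshape(-1,1,2),K,np.array([k,0,0,0,0.]))[:,0]
    return np.c_[p,np.ones(len(p))]
def at_z(c,uv,z):
    d=ray(c,uv)@c['Rw'].T; return c['o']+d*((z-c['o'][2])/d[:,2])[:,None]
def depth(c,uv):
    uv=np.array(uv,float).reshape(-1,2);i=np.round(uv).astype(int)
    z=c['z_map'][i[:,1],i[:,0]]; return (ray(c,uv)*z[:,None])@c['Rw'].T+c['o']
def save(c,n): cv2.imwrite('pics/'+n,cv2.cvtColor(c['pixels'],cv2.COLOR_RGB2BGR))
E
python3 - <<'E'
from h import *
np.set_printoptions(precision=4,suppress=True)
for n in ['top','scene']:
    c=cap(n); save(c,n+'.png'); print(n,c['o'])
    for q in ['cover','rib_top','clip','fuse_box','box_rim','catch','relay','cap']:
        for f in (bot.place_of,):
            for r in f(q,n)[:4]:
                p=r['position']; print(q,np.round(p,1),round(r['p'],2),depth(c,[p])[0])
E
```

```text
top [0.387  0.0134 1.8006]
cover [262.5 229.7] 0.83 [0.572  0.1407 0.0526]
cover [224.4 334.5] 0.67 [0.2772 0.2391 0.0783]
cover [275.8 285.8] 0.58 [0.4144 0.1008 0.0443]
rib_top [279.2 285.6] 0.71 [0.4152 0.0913 0.0409]
rib_top [263.6 228.4] 0.64 [0.5757 0.1376 0.0536]
clip [245.  348.2] 0.94 [0.2374 0.1851 0.0411]
clip [260.1 211.6] 0.81 [0.6273 0.1507 0.0251]
clip [290.4 277.5] 0.63 [0.4391 0.0606 0.0183]
fuse_box [387.2 258.3] 0.66 [ 0.4959 -0.2133  0.0485]
box_rim [392.3 254.9] 0.86 [ 0.5055 -0.2274  0.0521]
catch [386.2 239.8] 0.66 [ 0.5476 -0.2091  0.0581]
relay [359.8 234.7] 0.43 [ 0.5623 -0.1353  0.0455]
cap [259.2 190.3] 0.54 [0.6901 0.155  0.0211]
scene [1.0272 0.3985 0.9074]
cover [354.8 296.5] 0.92 [0.5984 0.1534 0.049 ]
cover [465.5 240.2] 0.92 [0.3025 0.2511 0.0388]
cover [382.1 242.1] 0.91 [0.4278 0.1032 0.023 ]
cover [320.  379.7] 0.2 [0.7939 0.2247 0.0907]
rib_top [380.6 232.2] 0.95 [0.42   0.0899 0.0421]
rib_top [472.5 221.3] 0.91 [0.2755 0.2419 0.0769]
rib_top [361.1 284.1] 0.84 [0.5677 0.1458 0.0529]
clip [343.3 315.8] 0.95 [0.6355 0.1553 0.0174]
clip [456.4 213.2] 0.95 [0.2487 0.193  0.0423]
clip [366.9 237.3] 0.83 [0.4382 0.0665 0.0192]
clip [322.8 334.9] 0.7 [0.6978 0.1516 0.0179]
fuse_box [259.7 194.9] 0.78 [ 0.5383 -0.1894  0.0608]
fuse_box [504.1 351.2] 0.26 [0.494  0.4521 0.0423]
box_rim [261.8 179.7] 0.77 [ 0.4909 -0.2315  0.0473]
catch [250. 193.] 0.65 [ 0.5496 -0.2116  0.0604]
catch [261.4 193.9] 0.6 [ 0.5334 -0.1886  0.0609]
catch [262.6 180. ] 0.34 [ 0.4872 -0.2328  0.0425]
relay [264.8 224. ] 0.65 [ 0.5823 -0.1301  0.0387]
cap [324.  332.7] 0.56 [0.693  0.1506 0.0194]
```

View pics/top.png

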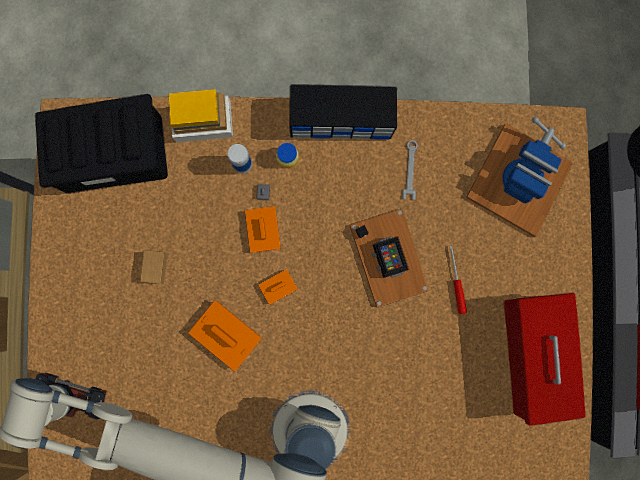

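View pics/scene.png

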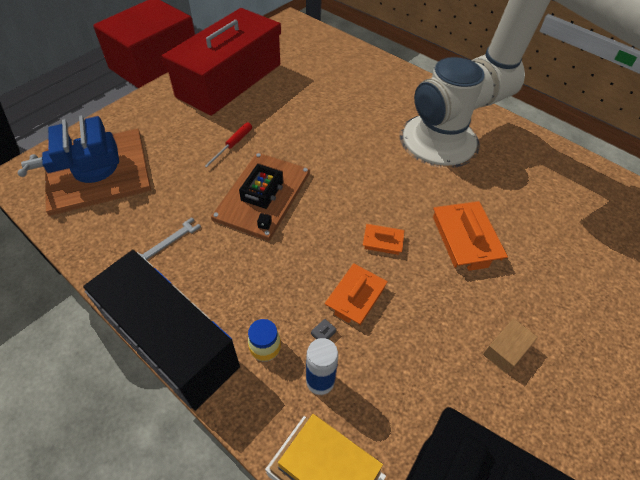

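The top view shows three orange covers. The middle one at (262,230) has its rib top at 53.6 mm and is about 120 x 85 mm, so it is the right one. The small cover at (276,286) and the big one at (224,335) are look-alikes. The fuse box is at (389,257), with its board turned about +18°, and the relay is on the board's corner at (360,232). The scene view agrees.

```bash
cat >> h.py <<'E'
def go(xyz,yaw=None):
    "remaining shift in tool axes (mm) and turn (deg); yaw = wanted world heading (deg) of tool y, mod 180"
    s=bot.state();R=Ro.from_quat(s['orientation']).as_matrix()
    d=R.T@(np.array(xyz)-s['tcp_pos'])*1000
    h=np.degrees(np.arctan2(R[1,1],R[0,1])); t=0 if yaw is None else -((yaw-h+90)%180-90)
    print('t',s['t'],'tcp',np.round(s['tcp_pos'],4),'ytool head',round(h,2),'q6',round(s['joint_positions'][5],2),'shift',np.round(d,1),'turn',round(t,2),'F',np.round(s['ft_force'],1),'tilt',np.round(R[:2,2],4))
E
python3 - <<'E'
from h import *
go([.572,.14,.25],94); c=cap('wrist'); print(np.array(c['mount']).round(3))
# yaw of the cover and board from top picture
t=cap('top'); hsv=cv2.cvtColor(t['pixels'],cv2.COLOR_RGB2HSV)
m=((hsv[...,0]<14)&(hsv[...,1]>220)&(hsv[...,2]>150)).astype(np.uint8)
n,l,st,ce=cv2.connectedComponentsWithStats(m)
for i in range(1,n):
    if st[i,4]>200:
        ys,xs=np.where(l==i); P=at_z(t,np.c_[xs,ys],.028)[:,:2].astype(np.float32); print(ce[i].round(),cv2.minAreaRect(P))
E
```

```text
t 0.9 tcp [0.1355 0.5845 0.2227] ytool head 76.95 q6 -0.06 shift [-525.6 -334.5  -27.3] turn -17.05 F [ 0.2 -0.8  0.5] tilt [0.0001 0.    ]
[[ 0.    -0.966 -0.259  0.071]
 [ 1.    -0.     0.001 -0.   ]
 [-0.001 -0.259  0.966 -0.162]
 [ 0.     0.     0.     1.   ]]
```

```bash
python3 -m inch '[[-48,-30,-5,0,1],[-48,-30,-5,0,1],[-48,-30,-5,0,1],[-48,-30,-5,0,1],[-48,-30,-5,0,1]]' | tail -c 400;python3 -m inch '[[-48,-30,0,0,1],[-48,-30,0,0,1],[-48,-30,0,0,1],[-48,-30,0,0,1],[-48,-30,0,0,1]]' | tail -c 400; python3 -m inch '[[-40,-30,0,0,1],[0,0,0,-8,1],[0,0,0,-8,1],[0,0,0,0,1]]' >/dev/null
python3 - <<'E'
from h import *
go([.572,.14,.25],94); c=cap('wrist'); save(c,'w1.png')
for q in ['cover','rib_top','clip']:
    for r in bot.place_of(q,'wrist')[:3]:
        p=r['position']; print(q,np.round(p,1),round(r['p'],2),depth(c,[p])[0].round(4))
E
```

```text
t: 1.62
tcp_pos: [0.3364, 0.3828, 0.248]
orientation: [0.114, 0.994, 0.0, 0.0]
ft_force: [0.2, -0.2, 0.5]
grip_width: 0.088
grasp_force: 0.0
t: 2.25
tcp_pos: [0.5365, 0.1824, 0.2478]
orientation: [0.114, 0.994, 0.0, 0.0]
ft_force: [0.2, 1.6, -0.2]
grip_width: 0.0879
grasp_force: 0.0
t 2.75 tcp [0.5676 0.1454 0.2476] ytool head 92.85 q6 -1.43 shift [-4.1 -5.6 -2.4] turn -1.15 F [ 0.1  0.6 -0. ] tilt [-0.0001 -0.    ]
cover [281.5  59.9] 0.72 [0.4173 0.0982 0.0204]
cover [321.4 213.7] 0.66 [0.5661 0.1458 0.0536]
rib_top [278.9  46.5] 0.94 [0.4102 0.0978 0.0412]
rib_top [320.1 214.2] 0.69 [0.5666 0.1445 0.054 ]
rib_top [317.3 224.3] 0.57 [0.5773 0.1422 0.0541]
clip [326.  260.3] 0.86 [0.6252 0.1542 0.0266]
clip [248.7  79. ] 0.74 [0.437  0.0654 0.022 ]
```

View pics/w1.png

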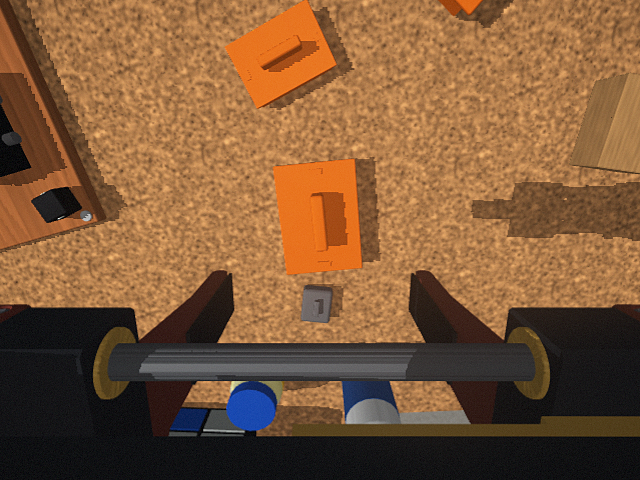

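The wrist view shows the whole cover, with its plate corners around (274,165), (356,158), (362,267) and (288,273). The rib is at (318,222) and the cap lies just behind the cover at (317,303). I'll fit the plate and rib from the depth map.

```bash
cat >> h.py <<'E'
def cloud(c):
    v,u=np.mgrid[0:480,0:640]; uv=np.c_[u.ravel(),v.ravel()]
    P=depth(c,uv); P[c['z_map'].ravel()<=0]=9; return P,uv
def rect(P):
    # min-area rectangle of points (m) -> centre, long, short, heading of long axis (deg)
    (cx,cy),(w,h),a=cv2.minAreaRect((P[:,:2]*1000).astype(np.float32))
    if h>w: a+=90; w,h=h,w
    return np.round([cx,cy,w,h,(a+90)%180-90],1)
E
python3 - <<'E'
from h import *
c=cap('wrist'); P,uv=cloud(c)
hsv=cv2.cvtColor(c['pixels'],cv2.COLOR_RGB2HSV).reshape(-1,3)
org=(hsv[:,0]<16)&(hsv[:,1]>190)
near=(np.hypot(P[:,0]-.572,P[:,1]-.142)<.085)&org
for z0,z1 in ((.022,.034),(.049,.06)):
    Q=P[near&(P[:,2]>z0)&(P[:,2]<z1)]; print(len(Q),Q.mean(0).round(4),np.median(Q[:,2]),rect(Q))
E
```

```text
7828 [0.5736 0.1436 0.0277] 0.02764581213237491 [577.1 143.7 124.   88.1   8.5]
746 [0.5757 0.144  0.0532] 0.053234289984182726 [577.1 144.1  60.3  14.    8.4]
```

```bash
python3 - <<'E'
from h import *
go([.5771,.1440,.031],98.5)
E
```

```text
t 3.0 tcp [0.5674 0.1458 0.2477] ytool head 92.89 q6 -1.43 shift [ -9.5  -2.3 216.7] turn -5.61 F [ 0.6 -0.2  0.3] tilt [0.0002 0.    ]
```

```bash
python3 -m inch '[[-9.5,-2.3,50,0,1],[0,0,40,-5.6,1],[0,0,40,0,1],[0,0,30,0,1],[0,0,0,0,1]]' >/dev/null; python3 - <<'E'
from h import *
go([.5771,.1440,.031],98.5)
c=cap('wrist'); P,uv=cloud(c); save(c,'w2.png')
hsv=cv2.cvtColor(c['pixels'],cv2.COLOR_RGB2HSV).reshape(-1,3)
near=(np.hypot(P[:,0]-.577,P[:,1]-.144)<.085)&(hsv[:,0]<16)&(hsv[:,1]>190)
for z0,z1 in ((.022,.034),(.049,.06)):
    Q=P[near&(P[:,2]>z0)&(P[:,2]<z1)]; print(len(Q),np.median(Q[:,2]),rect(Q))
E
```

```text
t 3.625 tcp [0.5753 0.1436 0.0845] ytool head 98.52 q6 -1.53 shift [-2.2  0.2 53.5] turn 0.02 F [-1.5 -0.3 -0.6] tilt [-0.0058 -0.0011]
21723 0.027715253842076404 [577.1 143.4 123.4  88.2   8.5]
2244 0.05345836684293691 [576.4 143.7  59.   14.    8.9]
```

```bash
python3 -m inch '[[0,0,0,0,1],[0,0,25,0,1],[0,0,20,0,1],[0,0,0,0,1]]'; python3 - <<'E'
from h import *
go([.5770,.1437,.031],98.6)
E
```

```text
t: 4.18
tcp_pos: [0.5762, 0.1436, 0.0412]
orientation: [-0.074, 0.997, -0.0, -0.001]
ft_force: [0.0, -0.3, 0.2]
grip_width: 0.0876
grasp_force: 0.0
t 4.175 tcp [0.5762 0.1436 0.0412] ytool head 98.54 q6 -1.53 shift [-0.8 -0.  10.2] turn -0.06 F [ 0.  -0.3  0.2] tilt [-0.0028 -0.0005]
```

```bash
python3 -m inch '[[-0.5,0,9,0,1],[0,0,0,0,1],[0,0,0,0,-1],[0,0,0,0,-1],[0,0,0,0,-1]]' 40;  python3 -m inch '[[0,0,0,0,-1],[0,0,0,0,-1],[0,0,0,0,-1],[0,0,0,0,-1]]'
```

```text
t: 4.8
tcp_pos: [0.5778, 0.1439, 0.034]
orientation: [-0.075, 0.997, 0.0, 0.0]
ft_force: [0.5, -0.9, -0.4]
grip_width: 0.0615
grasp_force: 0.0
t: 5.3
tcp_pos: [0.5776, 0.1439, 0.0336]
orientation: [-0.075, 0.997, -0.0, -0.0]
ft_force: [-0.4, 0.2, 1.0]
grip_width: 0.0217
grasp_force: 0.0
```

```bash
python3 -m inch '[[0,0,1.5,0,-1],[0,0,0,0,-1],[0,0,0,0,-1],[0,0,0,0,-1]]' 40; python3 -m inch '[[0,0,-10,0,-1],[0,0,-25,0,-1],[0,0,-30,0,-1],[0,0,-30,0,-1],[0,0,-20,0,-1]]';python3 -m inch '[[0,0,-40,0,-1],[0,0,-30,0,-1],[0,0,0,0,-1],[0,0,0,0,-1]]'
python3 - <<'E'
from h import *
c=cap('wrist'); save(c,'w3.png')
go([.5,-.225,.22],108)
E
```

```text
t: 5.8
tcp_pos: [0.5778, 0.144, 0.0327]
orientation: [-0.075, 0.997, 0.0, 0.0]
ft_force: [-1.0, 0.8, 5.5]
grip_width: 0.014
grasp_force: 40.0
t: 6.42
tcp_pos: [0.5779, 0.1438, 0.1487]
orientation: [-0.074, 0.997, -0.0, 0.001]
ft_force: [-0.7, -0.1, -1.0]
grip_width: 0.0137
grasp_force: 40.0
t: 6.92
tcp_pos: [0.5772, 0.1438, 0.2151]
orientation: [-0.074, 0.997, -0.0, -0.001]
ft_force: [-0.9, 0.4, -2.3]
grip_width: 0.0137
grasp_force: 40.0
t 6.975 tcp [0.5771 0.1437 0.2146] ytool head 98.54 q6 -1.53 shift [ 131.  -353.2   -4.9] turn -9.46 F [-0.2 -0.7 -1. ] tilt [-0.0035 -0.0007]
```

View pics/w3.png

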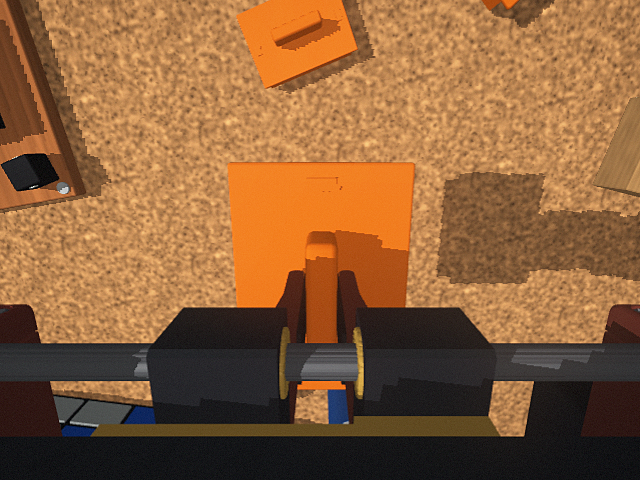

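The cover is held square at 14 mm opening, with its near edge at row 163 and the rib in the fingers. Next I'll move to the side of the box where the wrist camera can see it clear of the cover.

```bash
python3 - <<'E'
from h import *
c=cap('wrist'); P,uv=cloud(c); s=bot.state()
R=Ro.from_quat(s['orientation']).as_matrix(); Q=(P-s['tcp_pos'])@R*1000
hsv=cv2.cvtColor(c['pixels'],cv2.COLOR_RGB2HSV).reshape(-1,3)
m=(hsv[:,0]<16)&(hsv[:,1]>190)&(np.abs(Q[:,2]-5)<6)&(uv[:,1]<260)&(np.abs(Q[:,1])<60)
A=Q[m]; print('plate in tool: z',np.median(A[:,2]),'xmax',np.percentile(A[:,0],99.8),'y',np.percentile(A[:,1],[.3,99.7]))
e=A[A[:,0]>A[:,0].max()-1.5]; print('front edge heading deg',np.degrees(np.polyfit(e[:,1],e[:,0],1)[0]))
for s_,q in((1,'y+'),(-1,'y-')):
    e=A[(A[:,1]*s_)>(A[:,1]*s_).max()-1.5]; print(q,np.degrees(np.polyfit(e[:,0],e[:,1],1)[0]))
go([.624,-.185,.28],108)
E
```

```text
plate in tool: z 4.948419055711392 xmax 62.527021523441164 y [-43.63281067  43.12033048]
front edge heading deg -0.09426763142705798
y+ 0.10193811754214757
y- 0.008045794684768178
t 7.025 tcp [0.577  0.1437 0.2145] ytool head 98.55 q6 -1.53 shift [   2.6 -332.1  -65.4] turn -9.45 F [-0.6  0.6 -0.1] tilt [-0.0038 -0.0008]
```

```bash
python3 -m inch '[[0,-25,-20,0,-1],[0,-45,-20,0,-1],[0,-50,-15,0,-1],[0,-50,-10,0,-1],[0,-50,0,0,-1]]' >/dev/null; python3 -m inch '[[0,-50,0,0,-1],[0,-40,0,0,-1],[2.6,-22,0,-4.5,-1],[0,0,0,-5,-1],[0,0,0,0,-1]]' >/dev/null;python3 -m inch '[[0,0,0,0,-1],[0,0,0,0,-1]]'
python3 - <<'E'
from h import *
go([.624,-.185,.28],108)
c=cap('wrist'); save(c,'w4.png'); P,uv=cloud(c)
for q in ['fuse_box','box_rim','catch','relay']:
    for r in bot.place_of(q,'wrist')[:3]:
        p=r['position']; print(q,np.round(p,1),round(r['p'],2),depth(c,[p])[0].round(4))
N=np.hypot(P[:,0]-.5,P[:,1]+.225)<.2
for a,b in((.012,.025),(.05,.072)):
    Q=P[N&(P[:,2]>a)&(P[:,2]<b)]; print(a,len(Q),np.median(Q[:,2]),rect(Q))
E
```

```text
t: 8.52
tcp_pos: [0.6244, -0.1844, 0.2819]
orientation: [-0.157, 0.988, 0.0, -0.0]
ft_force: [-0.1, 0.0, -0.5]
grip_width: 0.0136
grasp_force: 40.0
t 8.525 tcp [ 0.6244 -0.1844  0.2819] ytool head 108.03 q6 -2.22 shift [ 0.6 -0.5  1.9] turn 0.03 F [-0.1  0.  -0.5] tilt [-0.0003  0.0001]
fuse_box [322.9  93.1] 0.72 [ 0.5062 -0.2206  0.0371]
box_rim [327.4  84.1] 0.56 [ 0.4978 -0.2185  0.0482]
catch [318.9 139.8] 0.83 [ 0.5537 -0.2096  0.0533]
0.012 15371 0.017683092232032016 [ 511.4 -273.7  266.8  167.9  -72.1]
0.05 4656 0.06018368039692862 [ 501.5 -222.4  111.5   73.1   18.5]
```

View pics/w4.png

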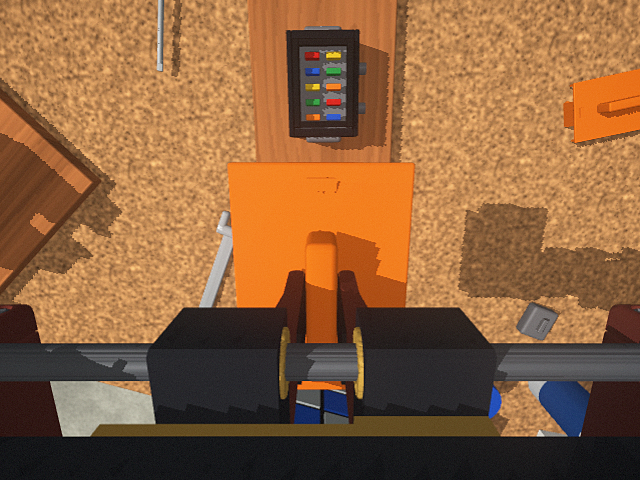

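The box is fully in view: rim corners at about (288,30), (358,30), (357,136) and (290,136), with a grey catch at each end. I'll refine the rim fit.

```bash
python3 - <<'E'
from h import *
c=cap('wrist'); P,uv=cloud(c)
N=np.hypot(P[:,0]-.5015,P[:,1]+.2224)<.08
for a,b in((.056,.063),(.058,.072),(.063,.072)):
    Q=P[N&(P[:,2]>a)&(P[:,2]<b)]; print(a,len(Q),np.median(Q[:,2]),rect(Q))
# side edges in tool frame -> heading
s=bot.state();R=Ro.from_quat(s['orientation']).as_matrix();Q=(P[N&(P[:,2]>.056)&(P[:,2]<.072)]-s['tcp_pos'])@R*1000
for i in(0,1):
  lo,hi=np.percentile(Q[:,1-i],[3,97]); b=np.arange(lo,hi,3)
  for f in(np.min,np.max):
    e=np.array([f(Q[abs(Q[:,1-i]-x)<1.5,i]) for x in b]); k=np.polyfit(b,e,1); r=e-np.polyval(k,b)
    g=abs(r)<2*r.std()+.01; k=np.polyfit(b[g],e[g],1); print('axis',i,'edge',np.median(e).round(2),'slope deg',np.degrees(k[0]).round(2))
E
```

```text
0.056 2199 0.05964672856608383 [ 501.3 -222.4   99.9   73.1   18.6]
0.058 3843 0.060865269540391675 [ 501.4 -222.4   99.8   72.9   18.5]
0.063 1745 0.06546601504369493 [ 501.2 -222.5   82.3   61.1   18.6]
axis 0 edge 78.82 slope deg 1.2
axis 0 edge 178.21 slope deg -0.19
axis 1 edge -33.73 slope deg -0.62
axis 1 edge 38.32 slope deg -0.63
```

```bash
python3 - <<'E'
from h import *
go([.5018,-.2225,.105],108.55)
E
```

```text
t 8.825 tcp [ 0.6245 -0.1847  0.2823] ytool head 108.05 q6 -2.23 shift [128.4   2.1 177.2] turn -0.5 F [ 0.1  0.1 -0.4] tilt [ 0.0002 -0.0001]
```

```bash
python3 -m inch '[[25,2.1,0,-0.5,-1],[40,0,0,0,-1],[40,0,0,0,-1],[23.4,0,20,0,-1],[0,0,40,0,-1]]' >/dev/null; python3 -m inch '[[0,0,50,0,-1],[0,0,45,0,-1],[0,0,20,0,-1],[0,0,0,0,-1],[0,0,0,0,-1]]'
python3 - <<'E'
from h import *
go([.5018,-.2225,.105],108.55)
E
```

```text
t: 10.07
tcp_pos: [0.503, -0.224, 0.1097]
orientation: [-0.161, 0.987, -0.001, 0.001]
ft_force: [-0.3, -0.2, 0.3]
grip_width: 0.0141
grasp_force: 40.0
t 10.075 tcp [ 0.503  -0.224   0.1097] ytool head 108.55 q6 -2.38 shift [0.7 1.8 4.7] turn -0.0 F [-0.3 -0.2  0.3] tilt [ 0.0032 -0.0017]
```

```bash
python3 -m inch '[[0,0,0,0,-1],[0,0,0,0,-1],[0,0,0,0,-1]]' >/dev/null
python3 - <<'E'
from h import *
go([.5018,-.2225,.105],108.55)
c=cap('wrist'); save(c,'w5.png')
E
```

```text
t 10.45 tcp [ 0.5022 -0.2236  0.1077] ytool head 108.55 q6 -2.38 shift [0.  1.1 2.7] turn -0.0 F [-0.6 -0.4 -0.2] tilt [ 0.0007 -0.0004]
```

View pics/w5.png

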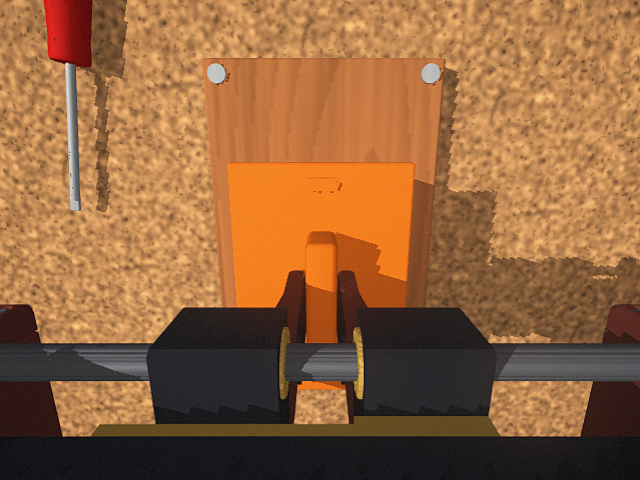

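The cover sits square over the board, with the far board edge at row 60 and its corners at (205,60) and (443,60). I'll check the centring against the board edges.

```bash
python3 - <<'E'
from h import *
c=cap('wrist'); P,uv=cloud(c); s=bot.state();R=Ro.from_quat(s['orientation']).as_matrix();Q=(P-s['tcp_pos'])@R*1000
B=Q[(P[:,2]>.012)&(P[:,2]<.024)&(Q[:,0]>70)]
print('far',np.median([B[abs(B[:,1]-y)<2,0].max() for y in range(-60,61,5)]),'(125.5)')
for f in(np.min,np.max): print(np.median([f(B[abs(B[:,0]-x)<2,1]) for x in range(78,120,4)]))
go([.5018,-.2225,.105],108.55)
E
```

```text
far 125.02915566087863 (125.5)
-173.42045789195458
81.05379494480864
t 10.55 tcp [ 0.502  -0.2235  0.1073] ytool head 108.55 q6 -2.38 shift [-0.1  1.   2.3] turn -0.0 F [ 0.8  0.1 -1.2] tilt [ 0.0002 -0.0001]
```

```bash
python3 -m inch '[[0,1,5,0,-1],[0,0,5,0,-1],[0,0,4,0,-1],[0,0,0,0,-1],[0,0,0,0,-1]]' 45; python3 -m inch '[[0,0,3,0,-1],[0,0,3,0,-1],[0,0,0,0,-1],[0,0,0,0,-1]]'; python3 -c "
from h import *
go([.5018,-.2225,.069],108.55)"
```

```text
t: 11.18
tcp_pos: [0.5017, -0.2225, 0.0932]
orientation: [-0.161, 0.987, -0.0, 0.0]
ft_force: [-0.6, 0.2, -2.1]
grip_width: 0.014
grasp_force: 45.0
t: 11.68
tcp_pos: [0.5017, -0.2225, 0.0871]
orientation: [-0.161, 0.987, 0.0, -0.0]
ft_force: [-0.2, -0.5, -1.7]
grip_width: 0.0138
grasp_force: 45.0
t 11.675 tcp [ 0.5017 -0.2225  0.0871] ytool head 108.55 q6 -2.37 shift [-0.1 -0.  18.1] turn 0.0 F [-0.2 -0.5 -1.7] tilt [-0.  0.]
```

```bash
python3 -m inch '[[0,0,2,0,-1],[0,0,1,0,-1],[0,0,0,0,-1]]' |grep -E "pos|ft"; python3 -m inch '[[0,0,1,0,-1],[0,0,1,0,-1],[0,0,0,0,-1]]'|grep -E "pos|ft"; python3 -m inch '[[0,0,1,0,-1],[0,0,1,0,-1],[0,0,0,0,-1]]'|grep -E "pos|ft"
```

```text
tcp_pos: [0.5018, -0.2225, 0.0842]
ft_force: [0.9, -0.7, -0.6]
tcp_pos: [0.5021, -0.2226, 0.0839]
ft_force: [-1.0, 0.7, 6.7]
tcp_pos: [0.5027, -0.2228, 0.0833]
ft_force: [-2.0, 2.0, 11.4]
```

```bash
python3 -m inch '[[0,0,1,0,-1],[0,0,0,0,-1]]' |grep -E "pos|ft"; python3 -m inch '[[0,0,1,0,-1],[0,0,0,0,-1]]'|grep -E "pos|ft"; python3 -m inch '[[0,0,1,0,-1],[0,0,0,0,-1]]'|grep -E "pos|ft|ori"
```

```text
tcp_pos: [0.5028, -0.2231, 0.0826]
ft_force: [-2.3, 0.7, 12.3]
tcp_pos: [0.5027, -0.2234, 0.0812]
ft_force: [-1.7, 0.9, 9.7]
tcp_pos: [0.5025, -0.2234, 0.0793]
orientation: [-0.161, 0.987, -0.002, 0.001]
ft_force: [-0.3, 0.0, 6.2]
```

```bash
python3 -m inch '[[0,0,1,0,-1],[0,0,0,0,-1]]' |grep -E "pos|ft"; python3 -m inch '[[0,0,1,0,-1],[0,0,0,0,-1]]'|grep -E "pos|ft"; python3 -m inch '[[0,0,1,0,-1],[0,0,0,0,-1]]'|grep -E "pos|ft|ori"; python3 -m inch '[[0,0,1,0,-1],[0,0,1,0,-1],[0,0,0,0,-1]]'|grep -E "pos|ft|ori"
```

```text
tcp_pos: [0.502, -0.2231, 0.0766]
ft_force: [1.9, -2.3, -1.1]
tcp_pos: [0.5013, -0.2223, 0.0736]
ft_force: [3.7, -2.7, -6.5]
tcp_pos: [0.5013, -0.2222, 0.0731]
orientation: [-0.161, 0.987, 0.001, -0.001]
ft_force: [1.3, -0.9, -7.2]
tcp_pos: [0.5015, -0.2222, 0.0721]
orientation: [-0.161, 0.987, 0.0, -0.0]
ft_force: [0.1, 0.8, -4.4]
```

```bash
python3 -m inch '[[0,0,1,0,-1],[0,0,1,0,-1],[0,0,0,0,-1]]'|grep -E "pos|ft|ori"; python3 -m inch '[[0,0,1,0,-1],[0,0,1,0,-1],[0,0,0,0,-1]]'|grep -E "pos|ft|ori"; python3 -m inch '[[0,0,1,0,-1],[0,0,1,0,-1],[0,0,0,0,-1],[0,0,0,0,-1]]'|grep -E "pos|ft|ori"
```

```text
tcp_pos: [0.5019, -0.2224, 0.0712]
orientation: [-0.161, 0.987, -0.0, 0.001]
ft_force: [-1.8, 3.1, 3.3]
tcp_pos: [0.502, -0.2225, 0.0692]
orientation: [-0.161, 0.987, -0.0, 0.001]
ft_force: [-2.1, 2.9, 5.9]
tcp_pos: [0.502, -0.2225, 0.0687]
orientation: [-0.161, 0.987, -0.0, 0.001]
ft_force: [-4.6, 4.6, 13.5]
```

```bash
python3 -m inch '[[0,0,1,0,-1],[0,0,1,0,-1],[0,0,0,0,-1],[0,0,0,0,-1]]'|grep -E "pos|ft|ori|gra"; python3 - <<'E'
from h import *
go([.5018,-.2225,.069],108.55)
c=cap('wrist'); save(c,'w6.png'); P,uv=cloud(c); s=bot.state()
R=Ro.from_quat(s['orientation']).as_matrix(); Q=(P-s['tcp_pos'])@R*1000
hsv=cv2.cvtColor(c['pixels'],cv2.COLOR_RGB2HSV).reshape(-1,3)
m=(hsv[:,0]<16)&(hsv[:,1]>190)&(np.abs(Q[:,2]-5)<9)&(uv[:,1]<260)&(np.abs(Q[:,1])<60)
A=Q[m]; print('plate tool z',np.median(A[:,2]),'world z',np.median(P[m][:,2]),'xmax',np.percentile(A[:,0],99.8),'y',np.percentile(A[:,1],[.3,99.7]))
for a,b in((66,80),(80,95)): 
  pass
for lo,hi in((10,25),(40,60)):
  k=(Q[:,0]>lo)&(Q[:,0]<hi)&m; print(lo,np.median(P[k][:,2]) if k.any() else None)
B=P[(P[:,2]>.012)&(P[:,2]<.024)&(Q[:,0]>70)&(Q[:,0]<120)]; print('board z',np.median(B[:,2]))
E
```

```text
tcp_pos: [0.5021, -0.2225, 0.0687]
orientation: [-0.161, 0.987, -0.001, 0.001]
ft_force: [-8.5, 6.7, 22.0]
grasp_force: 45.0
t 16.425 tcp [ 0.5021 -0.2225  0.0687] ytool head 108.56 q6 -2.37 shift [ 0.3  0.1 -0.3] turn 0.01 F [-8.5  6.7 22. ] tilt [ 0.0025 -0.001 ]
plate tool z 4.871241492933495 world z 0.06371349356149184 xmax 62.62585911261626 y [-43.66180499  43.50661504]
10 0.06372747394841972
40 0.06374566345432411
board z 0.017712700865319314
```

View pics/w6.png

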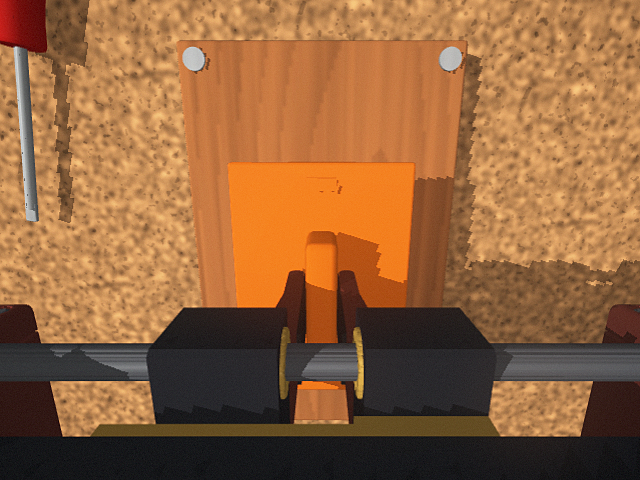

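The plate top is level at 64 mm, so the cover origin is at 36 mm. It is seated square on the board and pressed with 22 N, so I'm handing in.

```bash
python3 -m inch '[[0,0,0,0,-1],[0,0,0,0,-1],[0,0,0,0,-1]]'|grep -E "pos|ft"; python3 -c "
from workcell import bot
print(bot.hand_in())"
```

```text
tcp_pos: [0.5021, -0.2225, 0.0687]
ft_force: [-9.7, 6.9, 22.4]
the job is handed in; nothing more can be done
None
```

The cover is snapped onto the fuse box and was handed in at about 17 s, still held pressed right down on the rim: origin about 36 mm, 22 N push, 45 N grip. The hand-in returned no verdict.

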